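# Set the vegetable slicer to its next cut

### The job

The thickness arm of the vegetable slicer is locked in a hole by a spring plunger with a small round black knob. Pull the knob straight up until its pin is out, swing the arm to the next hole anticlockwise (seen from above), let the plunger snap fully home there, and let go.

Things in the scene. Friction and masses are not known exactly. Their poses are not given: they have to be found in the camera images.
- plunger_knob (a point): Centre of the plunger's knob: ribbed black upright cylinder, 28 mm across, 30 mm tall, at the free end of a flat steel arm over the aluminium index plate of the white vegetable slicer (fixed, 290 x 170 mm). Pin home: centre 93 mm above the counter; nothing else within 60 mm is higher than 70 mm. It spins freely on its own axis, so the gripper need not turn with the arm. Other knobs are not it.
- next_hole (a point): Centre of the target hole's mouth on the plate's top, 50 mm above the counter. Four like holes lie on an 85 mm radius about the pivot, 32 degrees (47 mm) apart; the pin starts in the second, this is the third, going anticlockwise. 13 mm hole, countersunk at 45 degrees to 25 mm, so the 10 mm round-ended pin is drawn in if let go within 9 mm of centre. Pin home: knob centre 43 mm straight above.
- pivot (a point): The upright axis on which the arm swings, at the height of the plate's top (50 mm above the counter), marked by a dark 30 mm disc. The knob's axis always stays 85 mm from it. Its x axis points along the slicer from the index plate to the slicing deck. The arm turns with little friction and has room to swing at least 48 degrees either way from its start.
- plunger (a joint): How far the plunger is pulled up, in m: 0 fully home in a hole, 0.014 the pin's tip is level with the plate's top (clear of the hole), 0.022 upper stop. The spring pulls it down with 3 N at 0 and about 5.4 N at 0.02. Until it is pulled the arm is locked. Let go over the plate between holes, it stays up.

How it is judged:
By the outcome, as a careful person would: the job done as asked, in the order asked, and still so for the second after the job is handed in, with the robot touching nothing.
It also fails if it takes over 32 s, if anything falls off the work surface, if the arm or the gripper's body presses on something with over 40 N, if the wrist force passes 120 N, or if a joint passes its speed limit or range.

### The arm

A 7-joint arm with a two-finger parallel gripper is mounted at the origin on the work surface. World frame = base frame: x ahead of the robot, y to its left, z up, the work surface at z = 0. Lengths are in mm, angles in rad, forces in N, time in s.
With the tool pointing down it reaches from about 400 to 875 mm from the base axis. Payload 6.5 kg.
Tool frame: the origin (TCP) lies midway between the tips of the shut fingers; the grasp point (between the pads) lies 19 mm behind it; z points along the fingers, y is the direction in which the jaws open and shut (so a half turn about z gives the same grasp; the last joint's range is limited). The gripper opens to 85 mm and grips with 20 to 120 N. Pads are 22 mm wide; open, the fingers measure 114 mm over their backs; the gripper's body (76 mm by 85 mm) begins 54 mm behind the grasp point. The pads swing forward as they close: fully open they stand 13 mm farther back than shut.
Start: joints at [-1.185, 0.536, -0.004, 1.538, 0.003, 1.067, -0.071], TCP at [283.776, 584.775, 202.59] pointing down, gripper open.
Joint ranges: [-2.7, 2.7], [-0.37, 2.16], [-1.27, 1.26], [0.24, 2.4], [-1.31, 4.45], [0.19, 1.91], [-2.76, 2.76]. Speed limits (rad/s): [2.39, 2.39, 3.14, 3.14, 3.14, 3.14, 3.14].

### API

Orientations are given as a rotation vector (axis times angle).
In Python, from cell import arm, imaging gives the robot as it stands. The module is installed in compiled form; this text tells all that it offers.
- The arm moves only by the tool step_arm, never from a script. Its argument "targets" is a list of rows, each an object of numbers: "x", "y", "z": the shift along the tool's x, y, z in units of 30 mm (1.0 is 30 mm); "ax", "ay", "az": the turn, a rotation vector about the tool's x, y, z in units of 5 degrees (1.0 is 5 degrees). In form: [{"x": .., "y": .., "z": .., "ax": .., "ay": .., "az": ..}, ...]. A call has 1 to 10 rows; each row shifts and turns the pose as measured when the row begins, along the tool's axes as they then stand; what a row does not reach is not made up. A row lasts 1/8 s, in which the tool goes at most 62.5 mm and 10.7 degrees, less where a joint would pass 70% of its speed; a pose out of reach is approached as far as the arm can. A call is refused whole if a number of a shift passes 1 or a number of a turn 1, either way. A call with a gripper value outside its range is refused whole. "gripper" is the opening in per cent of the stroke, from 0 (shut) to 100 (fully open), set as the call begins (left out, the last holds). The fingers move at their own pace and stop on an object; "grip_force" is the grip in N (left out, the last holds). Time passes only in rows, so rows that do not move let the fingers close. It gives the time, the measured TCP pose, the force and the opening at its end, in the units of the state.
- arm.get_obs(): the state, without advancing time (a new reading comes with each control period).
- imaging.read_camera(name): name is "scene" or "top"; returns (picture, depth): 384x512x3 uint8, red, green, blue; 384x512 float32, mm along the optical axis (not along the pixel's ray), 0 where there is no reading.
- imaging.camera_model(name): a dict with "fx", "fy", "cx", "cy" (pixels), "k1" (the pictures are not rectified: a ray, as slopes to the right and down, at radius r is drawn at 1 + k1 r^2 times it, then the intrinsics apply), "R" (3x3) and "t" (3): a world point X has camera coordinates R X + t. Camera axes: x right, y down, z forward; pixel columns grow to the right and rows downward; lengths in mm; the calibration is good to about 2 mm. A picture is of the moment at which its call begins. camera_model takes no time and is no camera call.
- arm.hand_in(): hands the job in, once; it reports no verdict.
The state is a dict: "clock": time; "joint_positions": joint angles; "joint_vel": joint speeds; "joint_efforts": joint torques, N m; "ee_pos": TCP position; "tcp_rot": TCP orientation; "wrist_force": force on the tool from outside, world axes, zero at the start; "moment": the same for the moment, N m; "opening": opening from 0.0 (shut) to 1.0 (fully open).
Only numpy, scipy, OpenCV 4.12 (cv2) and the standard library are available. Lean on these libraries where they do the work, as an engineer would, in place of code of your own. Each camera call takes 0.05 s, during which the arm holds its last target. There are 200 camera calls.

## Working session

There is one attempt and no reset: what is moved stays moved. The work goes in short steps, Python scripts to look and compute and a tool call to move; the robot and the scene stay as the last step left them, time stands still between calls to the robot, and variables do not carry over. Pictures are saved under pics/ and viewed, about 8 in all and at most 12, crops included, and the job is handed in when it is done.

Besides the shell and the picture viewer there is one more tool, called after ">>>" as a command line: name --argument value ..., lists and objects as JSON in quotes. step_arm: Moves the arm, as the interface text tells. Its arguments: {"type":"object","properties":{"targets":{"type":"array"},"gripper":{"type":"number"},"grip_force":{"type":"number"}},"required":["targets"]}

```bash
mkdir -p pics; cat > h.py <<'E'
import numpy as np, cv2
from cell import arm, imaging
def snap(n):
    p,d=imaging.read_camera(n); np.savez(f'{n}.npz',p=p,d=d); return p,d
def w(n,u,v,z=None,d=None):
    m=imaging.camera_model(n); K=np.array([[m['fx'],0,m['cx']],[0,m['fy'],m['cy']],[0,0,1.]])
    s=cv2.undistortPoints(np.array([[[u,v]]],float),K,np.array([m['k1'],0,0,0.]))[0,0]
    R=np.array(m['R']);t=np.array(m['t']).ravel(); r=R.T@np.array([*s,1]); c=-R.T@t
    k=d if z is None else (z-c[2])/r[2]
    return c+k*r
E
python3 - <<'E'
from h import *
a=[cv2.cvtColor(snap(n)[0],cv2.COLOR_RGB2BGR) for n in('scene','top')]
cv2.imwrite('pics/s.png',cv2.resize(a[0],(800,600)));cv2.imwrite('pics/t.png',cv2.resize(a[1],(800,600)))
print(arm.get_obs())
E
```

```text
{'clock': 0.1, 'joint_positions': array([-1.18521918,  0.53712756, -0.00440369,  1.53877481,  0.00263915,
        1.06731975, -0.0711813 ]), 'joint_vel': array([-2.36714181e-04, -7.53466014e-04,  3.43263211e-04, -2.88029489e-03,
        4.62719133e-04, -3.53361003e-05, -5.26609020e-04]), 'joint_efforts': array([ 2.79220534e-03, -5.84572542e+01,  1.05196316e+00, -2.59777129e+01,
        1.26493606e-02,  4.55728223e-03, -5.54982748e-06]), 'ee_pos': array([283.54160781, 584.20080601, 201.77682498]), 'tcp_rot': array([-7.03465017e-01, -3.06161937e+00,  2.53368928e-03]), 'wrist_force': array([-0.02402304, -0.30039692,  0.0386671 ]), 'moment': array([ 0.00934701,  0.02010348, -0.04840086]), 'opening': 1.0038017559295533}
```

View pics/t.png

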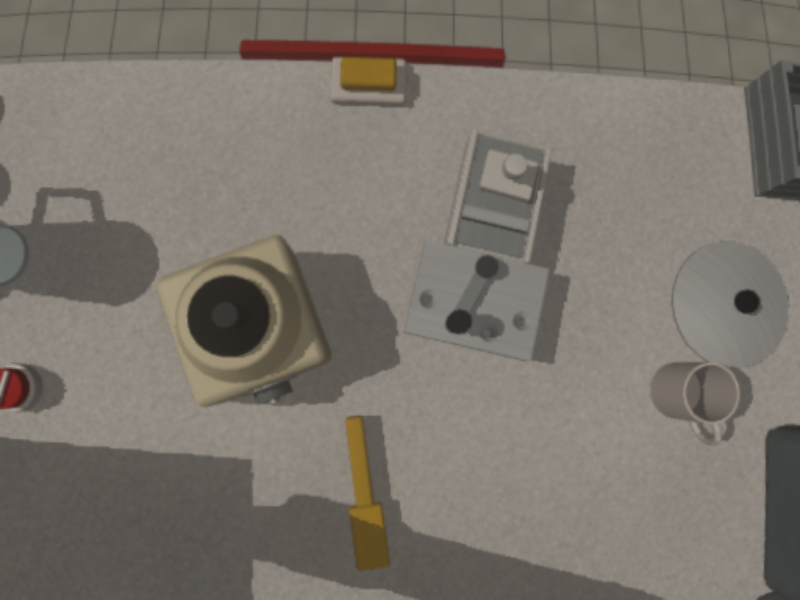

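View pics/s.png

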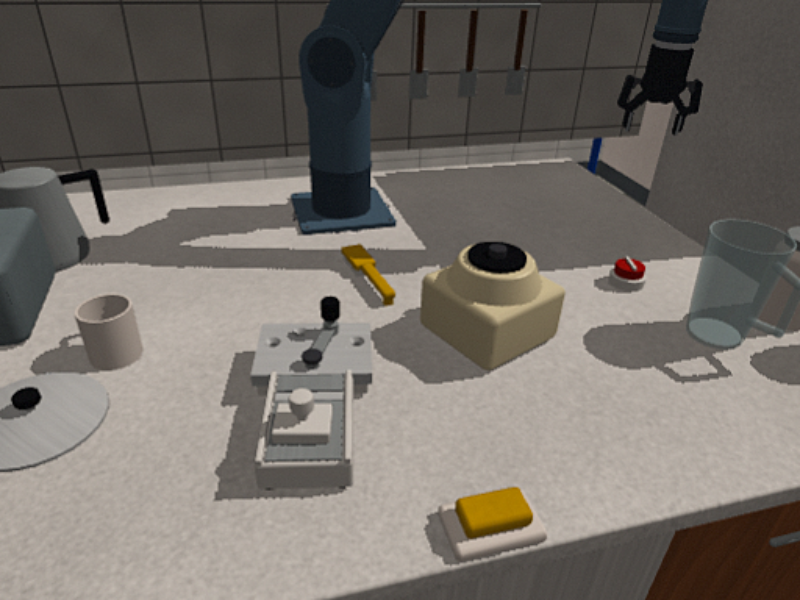

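The top picture shows the knob at about (458,321), the pivot disc at (487,267), and holes at (427,298), (488,333) and (519,321). Going left, then bottom, then right is anticlockwise, so the target is near (488,333). The scene view agrees. I'll enlarge the plate for exact pixels.

```bash
python3 - <<'E'
from h import *
p=np.load('top.npz')['p'];
c=p[145:240,250:360,::-1]
cv2.imwrite('pics/t2.png',cv2.resize(c,None,fx=6,fy=6,interpolation=cv2.INTER_CUBIC))
p=np.load('scene.npz')['p'];
c=p[180:260,150:250,::-1]
cv2.imwrite('pics/s2.png',cv2.resize(c,None,fx=6,fy=6,interpolation=cv2.INTER_CUBIC))
E
```

```text
(no output)
```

View pics/t2.png

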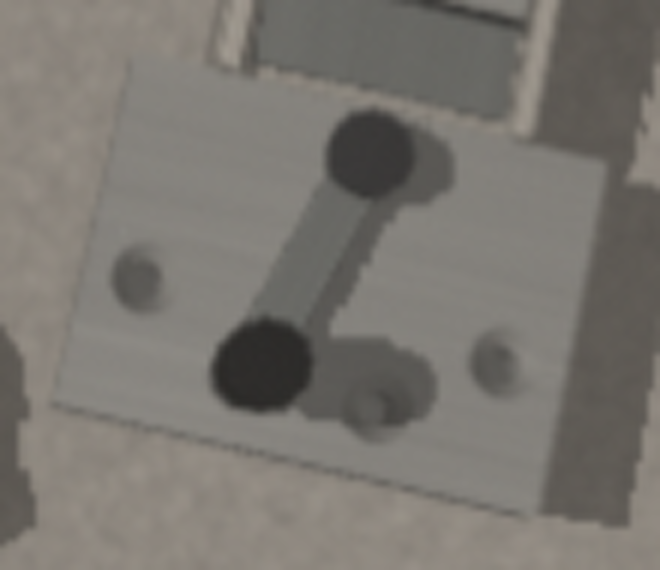

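View pics/s2.png

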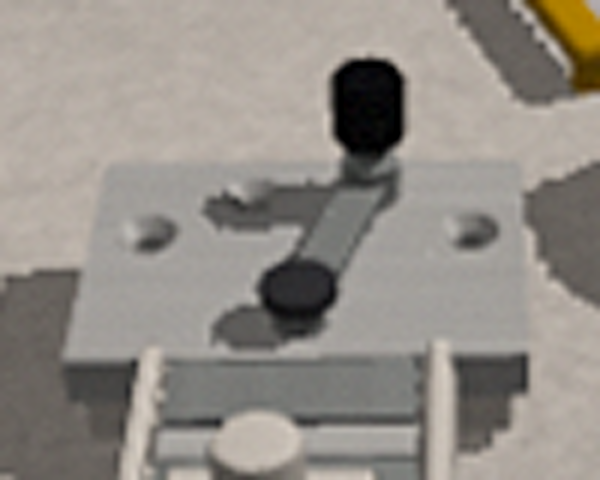

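```bash
python3 - <<'E'
from h import *
from scipy.optimize import least_squares
T=lambda x,y,z:w('top',250+(x+.5)/6-.5,145+(y+.5)/6-.5,z)
S=lambda x,y,z:w('scene',150+(x+.5)/6-.5,180+(y+.5)/6-.5,z)
ht=[T(138,278,50),T(375,407,50),T(496,361,50)]
hs=[S(474,231,50),S(250,190,50),S(150,233,50)]
for n,h in(('t',ht),('s',hs),('avg',[(a+b)/2 for a,b in zip(ht,hs)])):
    f=lambda q:np.concatenate([q[:2]+85*np.array([np.cos(q[2]+k*np.radians(32)),np.sin(q[2]+k*np.radians(32))])-p[:2] for k,p in zip((0,2,3),h)])
    r=least_squares(f,[*(h[1][:2]+[85,0]),2.4]);q=r.x
    print(n,[x[:2].round(1) for x in h],'pivot',q.round(3),'res',r.fun.round(1))
    for k in range(4):print(k+1,(q[:2]+85*np.array([np.cos(q[2]+k*np.radians(32)),np.sin(q[2]+k*np.radians(32))])).round(1))
print('knob top',T(263,365,105),'scene',S(369,106,93),'pivot top',T(370,153,62))
from scipy.spatial.transform import Rotation as Ro
print(Ro.from_rotvec(arm.get_obs()['tcp_rot']).as_matrix().round(3))
E
```

```text
t [array([588. , -85.8]), array([ 545.7, -167.6]), array([ 562.3, -209.5])] pivot [ 630.73  -159.643    2.103] res [-0.4 -0.6  0.3  1.2  0.1 -0.7]
1 [587.6 -86.4]
2 [ 555.3 -120.4]
3 [ 546.  -166.3]
4 [ 562.4 -210.2]
s [array([587.2, -86.2]), array([ 539.3, -168.5]), array([ 559.5, -210.5])] pivot [ 627.303 -161.658    2.084] res [-1.7 -1.4  3.1  1.8 -1.5 -0.4]
1 [585.6 -87.6]
2 [ 552.7 -121. ]
3 [ 542.5 -166.7]
4 [ 558.  -210.9]
avg [array([587.6, -86. ]), array([ 542.5, -168. ]), array([ 560.9, -210. ])] pivot [ 629.019 -160.656    2.094] res [-1.  -1.   1.7  1.5 -0.7 -0.5]
1 [586.6 -87. ]
2 [ 554.  -120.7]
3 [ 544.2 -166.5]
4 [ 560.2 -210.6]
knob top [ 554.68703238 -120.77643611  105.        ] scene [ 553.83634024 -120.96117561   93.        ] pivot top [ 631.23188129 -163.27580675   62.        ]
[[-0.9    0.436 -0.001]
 [ 0.436  0.9   -0.002]
 [-0.    -0.002 -1.   ]]
```

>>> step_arm --targets '[{"x": -0.5, "y": -0.47, "z": -0.7}, {"x": -1, "y": -0.94, "z": -0.7}, {"x": -1, "y": -0.94, "z": -0.6}, {"x": -1, "y": -0.94}, {"x": -1, "y": -0.94}, {"x": -1, "y": -0.94}, {"x": -1, "y": -0.94}, {"x": -1, "y": -0.94}, {"x": -1, "y": -0.94}, {"x": -1, "y": -0.94}]' --gripper 100

```text
invalid input at $.targets[0]: expected keys x, y, z, ax, ay, az
```

>>> step_arm --targets '[{"x": -0.5, "y": -0.47, "z": -0.7, "ax": 0, "ay": 0, "az": 0}, {"x": -1, "y": -0.94, "z": -0.7, "ax": 0, "ay": 0, "az": 0}, {"x": -1, "y": -0.94, "z": -0.6, "ax": 0, "ay": 0, "az": 0}, {"x": -1, "y": -0.94, "z": 0, "ax": 0, "ay": 0, "az": 0}, {"x": -1, "y": -0.94, "z": 0, "ax": 0, "ay": 0, "az": 0}, {"x": -1, "y": -0.94, "z": 0, "ax": 0, "ay": 0, "az": 0}, {"x": -1, "y": -0.94, "z": 0, "ax": 0, "ay": 0, "az": 0}, {"x": -1, "y": -0.94, "z": 0, "ax": 0, "ay": 0, "az": 0}, {"x": -1, "y": -0.94, "z": 0, "ax": 0, "ay": 0, "az": 0}, {"x": -1, "y": -0.94, "z": 0, "ax": 0, "ay": 0, "az": 0}]' --gripper 100

```text
clock: 1.35
ee_pos: [424.1, 208.5, 260.8]
tcp_rot: [-0.693, -3.06, 0.011]
wrist_force: [1.2, -0.8, 0.6]
opening: 1.003
```

```bash
cat >> h.py <<'E'
from scipy.spatial.transform import Rotation as Ro
def to(x,y,z):
    o=arm.get_obs();R=Ro.from_rotvec(o['tcp_rot']).as_matrix()
    print('t',o['clock'],'pos',o['ee_pos'].round(1),'F',o['wrist_force'].round(1),'op',round(o['opening'],3),'units',(R.T@(np.array([x,y,z])-o['ee_pos'])/30).round(3),'\nR',R.round(3).tolist())
E
python3 -c "
from h import *
to(554.5,-120.7,200)"
```

```text
t 1.35 pos [424.1 208.5 260.8] F [ 1.2 -0.8  0.6] op 1.003 units [-8.656 -8.015  2.069] 
R [[-0.902, 0.431, -0.005], [0.431, 0.902, -0.006], [0.002, -0.007, -1.0]]
```

>>> step_arm --targets '[{"x": -0.96, "y": -0.9, "z": 0, "ax": 0, "ay": 0, "az": 0}, {"x": -0.96, "y": -0.9, "z": 0, "ax": 0, "ay": 0, "az": 0}, {"x": -0.96, "y": -0.9, "z": 0, "ax": 0, "ay": 0, "az": 0}, {"x": -0.96, "y": -0.9, "z": 0, "ax": 0, "ay": 0, "az": 0}, {"x": -0.96, "y": -0.9, "z": 0, "ax": 0, "ay": 0, "az": 0}, {"x": -0.96, "y": -0.9, "z": 0.4, "ax": 0, "ay": 0, "az": 0}, {"x": -0.96, "y": -0.9, "z": 0.6, "ax": 0, "ay": 0, "az": 0}, {"x": -0.96, "y": -0.9, "z": 0.6, "ax": 0, "ay": 0, "az": 0}, {"x": -0.6, "y": -0.5, "z": 0.3, "ax": 0, "ay": 0, "az": 0}, {"x": 0, "y": 0, "z": 0, "ax": 0, "ay": 0, "az": 0}]'

```text
clock: 2.6
ee_pos: [549.3, -121.5, 201.3]
tcp_rot: [-0.699, -3.056, 0.014]
wrist_force: [-0.8, 0.2, 0.7]
opening: 0.997
```

```bash
python3 -c "
from h import *
to(554.5,-120.7,78)"
```

```text
t 2.6 pos [ 549.3 -121.5  201.3] F [-0.8  0.2  0.7] op 0.997 units [-0.162  0.142  4.107] 
R [[-0.901, 0.435, -0.008], [0.435, 0.901, -0.007], [0.005, -0.01, -1.0]]
```

>>> step_arm --targets '[{"x": -0.16, "y": 0.14, "z": 0.8, "ax": 0, "ay": 0, "az": 0}, {"x": 0, "y": 0, "z": 0.9, "ax": 0, "ay": 0, "az": 0}, {"x": 0, "y": 0, "z": 0.9, "ax": 0, "ay": 0, "az": 0}, {"x": 0, "y": 0, "z": 0.8, "ax": 0, "ay": 0, "az": 0}, {"x": 0, "y": 0, "z": 0.6, "ax": 0, "ay": 0, "az": 0}, {"x": 0, "y": 0, "z": 0.1, "ax": 0, "ay": 0, "az": 0}, {"x": 0, "y": 0, "z": 0, "ax": 0, "ay": 0, "az": 0}]'

```text
clock: 3.48
ee_pos: [555.3, -112.4, 77.0]
tcp_rot: [-0.688, -3.06, 0.006]
wrist_force: [-0.3, -0.8, 0.2]
opening: 0.998
```

```bash
python3 - <<'E'
from h import *
to(554.5,-120.7,76)
p=snap('scene')[0][140:240,150:283,::-1]
cv2.imwrite('pics/g.png',cv2.resize(p,None,fx=6,fy=6,interpolation=cv2.INTER_CUBIC))
E
```

```text
t 3.475 pos [ 555.3 -112.4   77. ] F [-0.3 -0.8  0.2] op 0.998 units [-0.094 -0.262  0.036] 
R [[-0.904, 0.428, -0.006], [0.428, 0.904, -0.002], [0.005, -0.005, -1.0]]
```

View pics/g.png

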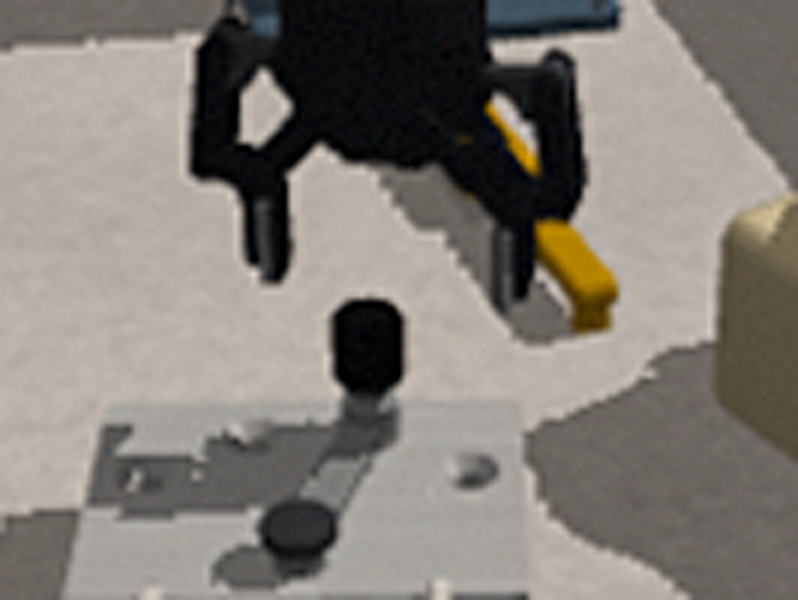

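The fingers look higher than the knob, or behind it: tips at about (268,275) and (512,300), knob at (369,346). I'll check with depth before closing.

```bash
python3 - <<'E'
from h import *
d=np.load('scene.npz')['d']
for n,x,y in(('Ltip',268,265),('Lup',265,215),('Rtip',505,270),('Rtip2',520,285),('body',390,110),('knob',369,350),('plate',420,560),('knobtop',369,310)):
    u,v=150+x/6,140+y/6
    print(n,w('scene',u,v,d=d[int(round(v)),int(round(u))]).round(1))
d=snap('top')[1]; p=np.load('top.npz')['p']
c=p[120:240,240:370,::-1]
cv2.imwrite('pics/g2.png',cv2.resize(c,None,fx=5,fy=5,interpolation=cv2.INTER_CUBIC))
o=arm.get_obs();print(o['joint_positions'],o['ee_pos'])
E
```

```text
Ltip [ 548.8 -157.   131.1]
Lup [ 547.2 -156.7  152.3]
Rtip [586.1 -72.4 139.7]
Rtip2 [586.5 -66.7 132.4]
body [ 580.1 -113.3  208.8]
knob [ 569.5 -122.5  100.3]
plate [ 637.2 -116.9   48.4]
knobtop [ 551.9 -119.2  107.2]
[-0.11263819  0.58313547  0.30840198  1.86295473 -0.24616861  0.73782211
  1.45992657] [ 555.58388379 -112.56876094   77.36055543]
```

View pics/g2.png

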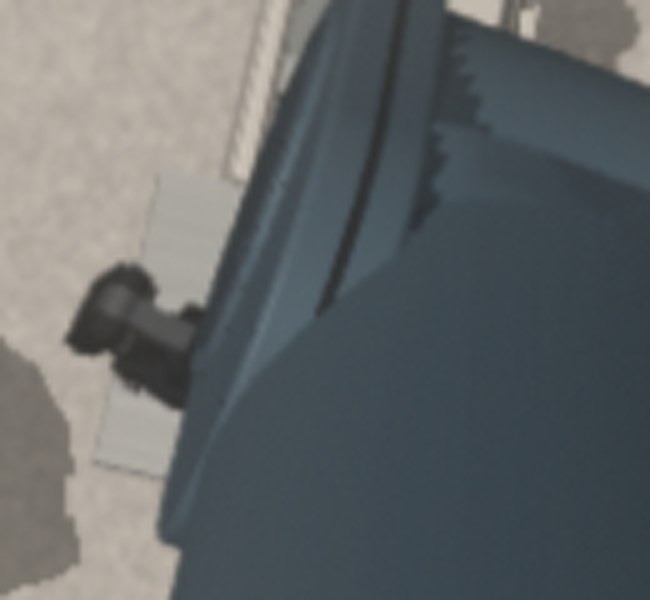

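```bash
python3 - <<'E'
from h import *
def proj(n,X):
    m=imaging.camera_model(n); R=np.array(m['R']);c=R@np.array(X)+np.array(m['t']).ravel();s=c[:2]/c[2];s=s*(1+m['k1']*(s@s))
    return s*[m['fx'],m['fy']]+[m['cx'],m['cy']]
j=np.array([.43,.9,0])*42
print('start, 800x600 px',[(proj('scene',np.array([283.8,584.8,z])+k*j)*800/512).round() for z in(202.6,215.6,240,255) for k in(-1,1)])
p,d=snap('scene')
for n,x,y in(('Ltip',268,270),('Rtip',515,290)):
    u,v=150+x/6,140+y/6
    print(n,w('scene',u,v,d=d[int(round(v)),int(round(u))]).round(1))
print(arm.get_obs()['ee_pos'],[(6*(proj('scene',np.array([555.5,-112.5,z])+k*j)-[150,140])).round() for z in(77,90,115,127) for k in(-1,1)])
E
```

```text
start, 800x600 px [array([623., 150.]), array([666., 153.]), array([625., 144.]), array([667., 147.]), array([628., 132.]), array([671., 135.]), array([629., 124.]), array([673., 128.])]
Ltip [ 550.1 -157.3  129.7]
Rtip [586.7 -68.6 130.6]
[ 555.63176066 -112.72209448   77.41238386] [array([288., 364.]), array([492., 390.]), array([287., 337.]), array([492., 362.]), array([283., 283.]), array([492., 309.]), array([282., 257.]), array([492., 282.])]
```

Vision puts the open fingertips about 35 mm higher than the reported TCP suggests. The start picture shows the same offset, so I'll trust the camera. I'll centre, go down in part, and re-check.

>>> step_arm --targets '[{"x": -0.07, "y": -0.32, "z": 0, "ax": 0, "ay": 0, "az": 0}, {"x": 0, "y": 0, "z": 0.4, "ax": 0, "ay": 0, "az": 0}, {"x": 0, "y": 0, "z": 0.4, "ax": 0, "ay": 0, "az": 0}, {"x": 0, "y": 0, "z": 0, "ax": 0, "ay": 0, "az": 0}]'

```text
clock: 4.12
ee_pos: [553.4, -123.7, 52.5]
tcp_rot: [-0.691, -3.061, 0.006]
wrist_force: [-0.2, 0.4, -0.1]
opening: 0.999
```

```bash
python3 - <<'E'
from h import *
to(554.5,-120.7,76)
p,d=snap('scene')
np.savez('s3.npz',p=p,d=d)
cv2.imwrite('pics/g3.png',cv2.resize(p[140:240,150:283,::-1],None,fx=6,fy=6,interpolation=cv2.INTER_CUBIC))
E
```

```text
t 4.125 pos [ 553.4 -123.7   52.5] F [-0.2  0.4 -0.1] op 0.999 units [ 0.013  0.101 -0.784] 
R [[-0.903, 0.429, -0.004], [0.429, 0.903, -0.003], [0.002, -0.004, -1.0]]
```

View pics/g3.png

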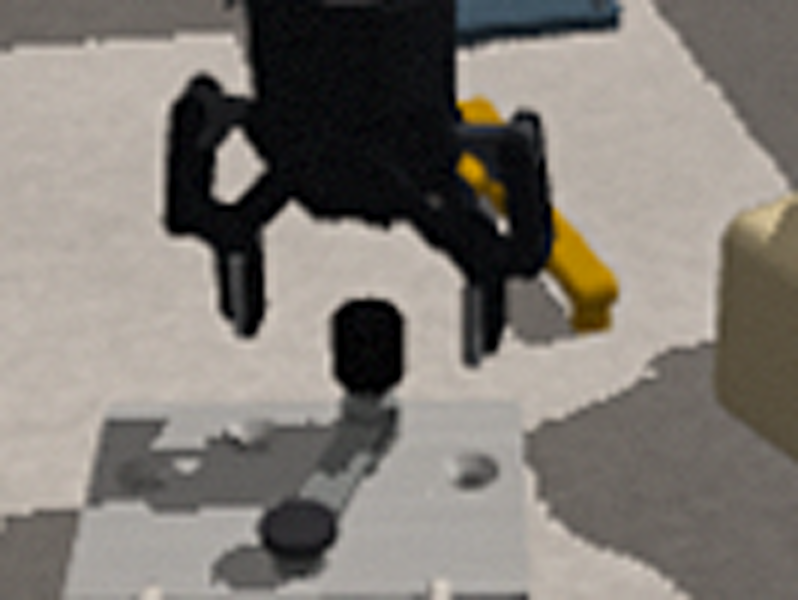

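Tips are now at about (245,335) and (478,365), straddling the knob at (369,346), and roughly 102 mm high. I'll go 12 mm lower and close.

>>> step_arm --targets '[{"x": 0, "y": 0.03, "z": 0.4, "ax": 0, "ay": 0, "az": 0}, {"x": 0, "y": 0, "z": 0, "ax": 0, "ay": 0, "az": 0}]'

```text
clock: 4.42
ee_pos: [554.3, -122.6, 40.1]
tcp_rot: [-0.69, -3.062, 0.006]
wrist_force: [-0.3, 0.5, 0.0]
opening: 1.0
```

>>> step_arm --targets '[{"x": 0, "y": 0, "z": 0, "ax": 0, "ay": 0, "az": 0}, {"x": 0, "y": 0, "z": 0, "ax": 0, "ay": 0, "az": 0}, {"x": 0, "y": 0, "z": 0, "ax": 0, "ay": 0, "az": 0}, {"x": 0, "y": 0, "z": 0, "ax": 0, "ay": 0, "az": 0}, {"x": 0, "y": 0, "z": 0, "ax": 0, "ay": 0, "az": 0}, {"x": 0, "y": 0, "z": 0, "ax": 0, "ay": 0, "az": 0}]' --gripper 0 --grip_force 30

```text
clock: 5.18
ee_pos: [554.8, -122.6, 40.7]
tcp_rot: [-0.69, -3.063, 0.005]
wrist_force: [0.8, -0.4, -0.5]
opening: 0.322
```

```bash
python3 - <<'E'
from h import *
to(554.5,-120.7,76)
p,d=snap('scene')
cv2.imwrite('pics/g4.png',cv2.resize(p[140:240,150:283,::-1],None,fx=6,fy=6,interpolation=cv2.INTER_CUBIC))
E
```

```text
t 5.175 pos [ 554.8 -122.6   40.7] F [ 0.8 -0.4 -0.5] op 0.322 units [ 0.036  0.049 -1.177] 
R [[-0.903, 0.429, -0.002], [0.429, 0.903, -0.003], [0.001, -0.004, -1.0]]
```

View pics/g4.png

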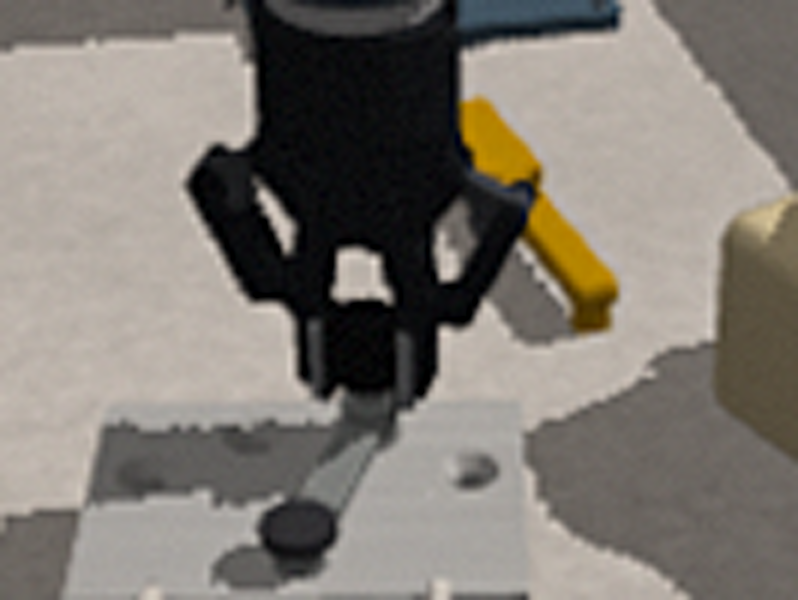

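The pads hold the knob's full height (opening 27 mm against its 28 mm). Now I'll pull straight up.

>>> step_arm --targets '[{"x": 0, "y": 0, "z": -0.2, "ax": 0, "ay": 0, "az": 0}, {"x": 0, "y": 0, "z": -0.2, "ax": 0, "ay": 0, "az": 0}, {"x": 0, "y": 0, "z": -0.18, "ax": 0, "ay": 0, "az": 0}, {"x": 0, "y": 0, "z": 0, "ax": 0, "ay": 0, "az": 0}]'

```text
clock: 5.72
ee_pos: [554.6, -122.5, 58.6]
tcp_rot: [-0.69, -3.063, 0.006]
wrist_force: [1.2, -0.7, -6.6]
opening: 0.322
```

```bash
python3 -c "
from h import *
to(554.5,-120.7,59)"
```

```text
t 5.725 pos [ 554.6 -122.5   58.6] F [ 1.2 -0.7 -6.6] op 0.322 units [ 0.029  0.054 -0.014] 
R [[-0.903, 0.429, -0.003], [0.429, 0.903, -0.003], [0.001, -0.004, -1.0]]
```

>>> step_arm --targets '[{"x": -0.01, "y": -0.2, "z": 0, "ax": 0, "ay": 0, "az": 0}, {"x": -0.01, "y": -0.2, "z": 0, "ax": 0, "ay": 0, "az": 0}, {"x": -0.03, "y": -0.2, "z": 0, "ax": 0, "ay": 0, "az": 0}, {"x": -0.04, "y": -0.19, "z": 0, "ax": 0, "ay": 0, "az": 0}, {"x": 0, "y": 0, "z": 0, "ax": 0, "ay": 0, "az": 0}]'

```text
clock: 6.35
ee_pos: [546.0, -147.0, 58.3]
tcp_rot: [-0.691, -3.062, 0.006]
wrist_force: [1.0, -1.5, -5.2]
opening: 0.315
```

```bash
python3 -c "
from h import *
to(545.1,-168.3,58.6)"
```

```text
t 6.35 pos [ 546.  -147.    58.3] F [ 1.  -1.5 -5.2] op 0.315 units [-0.278 -0.654 -0.009] 
R [[-0.903, 0.43, -0.003], [0.43, 0.903, -0.003], [0.001, -0.004, -1.0]]
```

>>> step_arm --targets '[{"x": -0.06, "y": -0.17, "z": 0, "ax": 0, "ay": 0, "az": 0}, {"x": -0.07, "y": -0.17, "z": 0, "ax": 0, "ay": 0, "az": 0}, {"x": -0.07, "y": -0.16, "z": 0, "ax": 0, "ay": 0, "az": 0}, {"x": -0.07, "y": -0.14, "z": 0, "ax": 0, "ay": 0, "az": 0}, {"x": 0, "y": 0, "z": 0, "ax": 0, "ay": 0, "az": 0}]'

```text
clock: 6.98
ee_pos: [544.8, -168.8, 58.1]
tcp_rot: [-0.69, -3.062, 0.005]
wrist_force: [0.7, -0.0, -5.7]
opening: 0.318
```

```bash
python3 - <<'E'
from h import *
to(545.1,-168.3,58.6)
p,d=snap('scene')
cv2.imwrite('pics/g5.png',cv2.resize(p[140:240,150:283,::-1],None,fx=6,fy=6,interpolation=cv2.INTER_CUBIC))
E
```

```text
t 6.975 pos [ 544.8 -168.8   58.1] F [ 0.7 -0.  -5.7] op 0.318 units [-0.001  0.018 -0.017] 
R [[-0.903, 0.429, -0.004], [0.429, 0.903, -0.003], [0.002, -0.004, -1.0]]
```

View pics/g5.png

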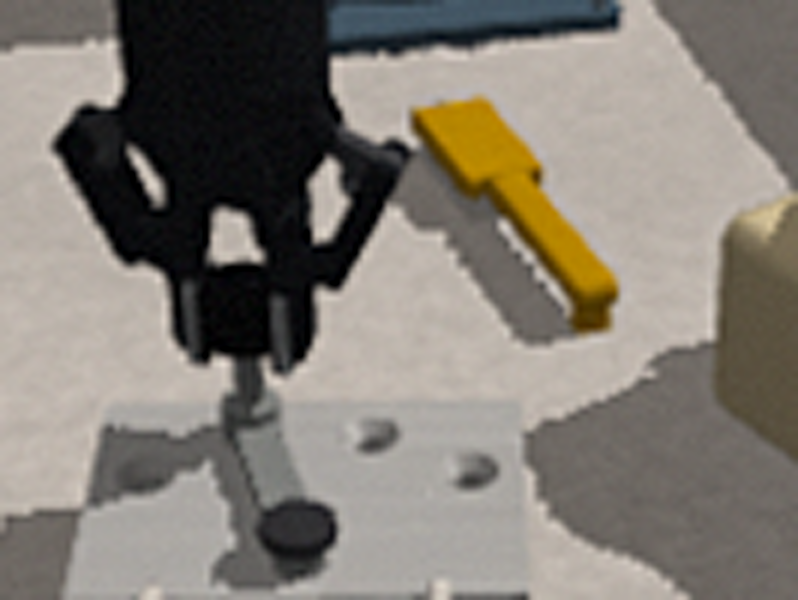

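The arm now points at the third hole with the plunger held up, and holes 1 and 2 are exposed at (475,468) and (377,433). Releasing.

>>> step_arm --targets '[{"x": 0, "y": 0, "z": 0, "ax": 0, "ay": 0, "az": 0}, {"x": 0, "y": 0, "z": 0, "ax": 0, "ay": 0, "az": 0}, {"x": 0, "y": 0, "z": 0, "ax": 0, "ay": 0, "az": 0}, {"x": 0, "y": 0, "z": 0, "ax": 0, "ay": 0, "az": 0}, {"x": 0, "y": 0, "z": 0, "ax": 0, "ay": 0, "az": 0}, {"x": 0, "y": 0, "z": 0, "ax": 0, "ay": 0, "az": 0}, {"x": 0, "y": 0, "z": 0, "ax": 0, "ay": 0, "az": 0}]' --gripper 100

```text
clock: 7.9
ee_pos: [545.5, -168.7, 59.6]
tcp_rot: [-0.69, -3.063, 0.005]
wrist_force: [-0.2, 0.1, -0.2]
opening: 1.0
```

>>> step_arm --targets '[{"x": 0, "y": 0, "z": -0.5, "ax": 0, "ay": 0, "az": 0}, {"x": 0, "y": 0, "z": -0.8, "ax": 0, "ay": 0, "az": 0}, {"x": 0, "y": 0, "z": -0.8, "ax": 0, "ay": 0, "az": 0}, {"x": 0, "y": 0, "z": -0.5, "ax": 0, "ay": 0, "az": 0}, {"x": 0, "y": 0, "z": 0, "ax": 0, "ay": 0, "az": 0}]'

```text
clock: 8.52
ee_pos: [546.2, -168.9, 143.0]
tcp_rot: [0.691, 3.065, -0.005]
wrist_force: [0.4, -0.1, -0.9]
opening: 1.003
```

```bash
python3 - <<'E'
from h import *
to(545.1,-168.3,58.6)
p,d=snap('scene')
cv2.imwrite('pics/g6.png',cv2.resize(p[140:240,150:283,::-1],None,fx=6,fy=6,interpolation=cv2.INTER_CUBIC))
E
```

```text
t 8.525 pos [ 546.2 -168.9  143. ] F [ 0.4 -0.1 -0.9] op 1.003 units [0.042 0.012 2.813] 
R [[-0.903, 0.429, -0.001], [0.429, 0.903, -0.003], [-0.001, -0.003, -1.0]]
```

View pics/g6.png

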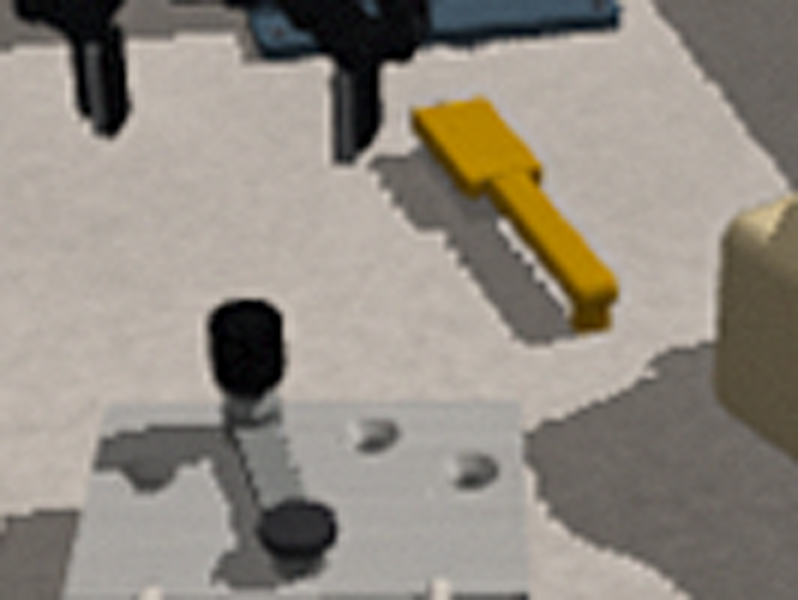

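The knob is at (247,346), sitting on its collar as at the start, and the gripper is well clear. A numeric check, then hand in.

```bash
python3 - <<'E'
from h import *
d=np.load('scene.npz')['d']
print(w('scene',150+247/6,140+346/6,93).round(1))
u,v=150+247/6,140+310/6
print(w('scene',u,v,d=d[int(round(v)),int(round(u))]).round(1))
print(arm.hand_in())
E
```

```text
[ 545.1 -166.9   93. ]
[ 542.7 -165.6  108.1]
the job is handed in; nothing more can be done
None
```

The thickness arm is now in the third hole, one step anticlockwise, with the plunger home and the gripper let go. I handed in at about 8.6 s of robot time.

I gripped the knob, pulled it 18 mm straight up, and swung the arm 32° around the pivot with side forces under 2 N. I then opened the fingers so the plunger snapped down, and raised the gripper about 85 mm clear.

**Last checks:**
- **Knob position:** the camera puts the knob at (545, -167). I had computed the hole at about (545, -166).
- **Plunger home:** the knob's top is 108 mm high, which matches the pin fully in. The wrist force was about zero after release.

**One disagreement:** the camera showed the fingertips about 35 mm higher than the reported tool position implied. I trusted the camera when setting the grasp height, and the grip confirmed it (27 mm opening on the 28 mm knob). I did not find the cause.

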